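Load a piston pin into the bench marker and latch its guard

TASK

Move the steel piston pin from its plastic rest into the cradle of the bench marking machine, lying level in both V rests and centred between them. Then slide the machine's guard over it toward the white housing until its latch clicks and holds it shut by itself, pressing firmly but never ramming it against its stop. Leave the carton, the can and the wrench where they are.

Things in the scene. Friction and masses are not known exactly. Their poses are not given: they have to be found in the camera images.
- pin: Plain steel piston pin, a round bar 22 mm in diameter and 64 mm long, about 0.11 kg. Origin at its middle, y axis along its length. It starts lying level in the plastic rest, its axis 50 mm above the table, the gap under its middle open 34 mm down from the axis.
- pin_rest: Grey plastic rest fixed on the table, 60 x 90 mm, with two V supports 44 mm apart along its y axis (each 10 mm thick), tops 54 mm above the table. Origin on the table under its centre.
- marker: Bench laser marker, fixed: grey base plate 20 mm thick, from x -90 to +125 mm, y -215 to +210 mm in its own frame. Origin on the table under the cradle's middle; z up; y is the direction in which the guard closes. A white housing stands at y 88 to 200 mm, x -85 to +60 mm, top 130 mm above the table.
- cradle (a point): Where the pin's middle belongs: 58 mm above the table, over the marker's origin. Axes as the marker's. The pin lies along y in two steel V supports at y -22 and +22 mm (10 mm thick, tops 62 mm above the table), open between them down to 20 mm. A spring rod juts from the housing at x -66 mm, 28 to 38 mm above the table, its tip at y 18 mm.
- guard: Aluminium hood with clear top, 134 x 133 mm (y -75 to +58 mm in its frame), top 97 mm above the table, open below and at its +y end; slides only along the marker's y, taking about 2 N. Starts at y -118 to -140 mm. From y -40 mm on, a spring pushes it back with 4 to 5 N: let go uncaught, it springs back to below y -33 mm. A tongue on its +x side enters the latch.
- guard_handle (a point): Middle of the guard's handle: an upright black fin across the hood's top, 90 mm along x, 16 mm along y, from 97 to 133 mm above the table; this point is at 115 mm, over the guard's origin. Push on its -y face or pinch it across y.
- latch_block: Bracket at the marker's +x side (x 71 to 124, y 75 to 190 mm) carrying the adjustable keeper: spring roller and, behind it, a sprung rubber stop. Origin as the marker's; it does not tell the keeper's setting, which is anywhere within 22 mm either way, so the guard catches anywhere from y -22 to +22 mm. Roller and stop together must not be loaded with more than 15 N.
- latch_roller_mid (a point): Fixed point between roller and stop (mid setting). The roller resists from 25 mm before the catch: the whole push rises to about 10 N, eases to 6 N for the last 12 mm (not yet caught), then falls near 0 for a moment at the click. About 1.5 mm further the stop is met and adds 6 N per mm: a push that has risen to 14 N shows the guard has caught. A push over 20 N is too much.
- carton: Loose cardboard carton 110 x 80 x 50 mm, origin under its centre. Leave alone.
- oil_can: Loose grey metal can, 56 mm in diameter, 150 mm tall, origin under its centre. Leave alone.
- wrench: Loose steel wrench lying flat. Leave alone.
Things that resemble listed ones, but are neither listed nor needed, are in the scene too. Of the things like the pin, leave any that is pink; of the rest the smaller one is meant.

How it is judged:
By the outcome, as a careful person would: the job done as asked, in the order asked, and still so for the second after the job is handed in, with the robot touching nothing.
It also fails if it takes over 58 s, if anything falls off the work surface, if the arm or the gripper's body presses on something with over 40 N, if the wrist force passes 120 N, or if a joint passes its speed limit or range.

ROBOT

A 6-joint arm with a two-finger parallel gripper is mounted at the origin on the work surface. World frame = base frame: x ahead of the robot, y to its left, z up, the work surface at z = 0. Lengths are in mm, angles in rad, forces in N, time in s.
With the tool pointing down it reaches from about 275 to 750 mm from the base axis. Payload 10.2 kg.
Tool frame: the origin (TCP) lies at the very end of the fingers, on their centre line; the grasp point (between the pads) lies ctrl.grip_depth behind it (ctrl.grip_depth is the distance from the TCP to the grasp point, in mm); z points along the fingers, y is the direction in which the jaws open and shut (so a half turn about z gives the same grasp; the last joint's range is limited). The gripper opens to 85 mm and grips with 20 to 120 N. Pads are 22 mm wide; open, the fingers measure 114 mm over their backs; the gripper's body (76 mm by 85 mm) begins 54 mm behind the grasp point. The pads swing forward as they close: fully open they stand 13 mm farther back than shut.
Start: joints at [0.898, 0.313, 1.498, -0, 1.331, -0.223], TCP at [228.275, 472.781, 231.294] pointing down, gripper open.
Joint ranges: [-2.94, 2.94], [-0.97, 2.17], [0.19, 2.56], [-1.23, 4.37], [0.02, 3.11], [-2.88, 2.88]. Speed limits (rad/s): [2.39, 2.39, 3.01, 3.14, 3.14, 3.14].

INTERFACE

Orientations are given as a unit quaternion [w, x, y, z].
In Python, from rig import telemetry, eyes, ctrl, nets gives the robot as it stands. The module is installed in compiled form; this text tells all that it offers.
- The arm moves only by the tool drive_tool, never from a script. Its argument "series" is text: rows parted by semicolons, each of 7 numbers parted by spaces: the shift along the tool's x, y, z normalised to -1 to 1, where 1 is 0.12 m, then the turn, a rotation vector about the tool's x, y, z normalised to -1 to 1, where 1 is 0.5 rad, then the opening, from 0 (shut) to 1 (fully open). In form: tx ty tz wx wy wz hand; .... A call has 1 to 20 rows; each row is the pose to reach, as a shift and turn from the pose measured when the call began, along the tool's axes at that moment; what a row does not reach only later rows make up. A row lasts 1/10 s, in which the tool goes at most 50 mm and 8.59 degrees, less where a joint would pass 70% of its speed; a pose out of reach is approached as far as the arm can. A call with a number of a shift or a turn outside -1 to 1 is refused whole. A call with a gripper value outside its range is refused whole. The fingers move at their own pace and stop on an object; "newtons" is the grip in N (left out, the last holds). Time passes only in rows, so rows that repeat a pose let the fingers close. It gives the time, the measured TCP pose, the force and the opening at its end, in the units of the state.
- telemetry.sense(): the state, without advancing time (a new reading comes with each control period).
- eyes.capture(name): name is "scene" or "top" or "wrist"; returns a dict with "frame" (384x512x3 uint8, red, green, blue), "fx", "fy", "cx", "cy" (pixels), "view" (4x4, takes a point from world to camera coordinates). Camera axes: x right, y up, looking along -z (the intrinsics and any distortion apply to the point x, -y, -z); pixel columns grow to the right and rows downward; lengths in mm; the calibration is good to about 2 mm. A picture is of the moment at which its call begins. There is no depth.
- ctrl.finish_job(): hands the job in, once; it reports no verdict.
Trained networks look in a picture, given as the dict that the camera call returned (one of the last four; its "shot" number tells which), for a name from the list of things; names that differ only in an ending like _2 or _b are one class to them, and where a whole thing is asked for, a point or a joint stands for the part that bears it (a point fixed in the world has none). Each returns a list of dicts, best first, with "confidence" (0 to 1); they miss things now and then, are a little off and sometimes report something else, mostly with a low value. They report only what shows in the picture. A call takes as long as a camera call. They do not tell look-alikes from the thing itself.
- nets.spot_in(name, picture): "rect" ([left, top, right, bottom] in pixels, round what is visible of it).
The state is a dict: "time_s": time; "joints": joint angles; "dq": joint speeds; "tau": joint torques, N m; "eef_pos": TCP position; "ee_rot": TCP orientation; "force": force on the tool from outside, world axes, zero at the start; "wrist_torque": the same for the moment, N m; "grip_width": opening from 0.0 (shut) to 1.0 (fully open).
Only numpy, scipy, OpenCV 4.12 (cv2) and the standard library are available. Lean on these libraries where they do the work, as an engineer would, in place of code of your own. Each camera call takes 0.05 s, during which the arm holds its last target. There are 200 camera calls.

## Working session

There is one attempt and no reset: what is moved stays moved. The work goes in short steps, Python scripts to look and compute and a tool call to move; the robot and the scene stay as the last step left them, time stands still between calls to the robot, and variables do not carry over. Pictures are saved under pics/ and viewed, about 8 in all and at most 12, crops included, and the job is handed in when it is done.

Besides the shell and the picture viewer there is one more tool, called after ">>>" as name(argument=value, ...) on one line, values as JSON. drive_tool: Moves the arm, as the interface text tells. Scaled input: -1 to 1 covers 0.12 m each way for a shift and 0.5 rad each way for a turn. Its arguments: {"type":"object","properties":{"series":{"type":"string"},"newtons":{"type":"number"}},"required":["series"]}

```bash
mkdir -p pics
python3 - <<'E'
from rig import telemetry, eyes, ctrl, nets
import cv2, numpy as np
s=telemetry.sense(); print(s); print(ctrl.grip_depth)
for c in ["scene","top"]:
    p=eyes.capture(c)
    cv2.imwrite(f"pics/{c}0.png",p["frame"][:,:,::-1])
    print(c,p["fx"],p["fy"],p["cx"],p["cy"],[k for k in p if k!='frame']); print(np.round(p["view"],4).tolist())
    for n in ["pin","pin_rest","marker","guard","guard_handle","latch_block","carton","oil_can","wrench"]:
        print(n,[(np.round(d["rect"]).astype(int).tolist(),round(d["confidence"],2)) for d in nets.spot_in(n,p)[:4]])
E
```

```text
{'time_s': 0.0, 'joints': array([ 8.97587703e-01,  3.13464574e-01,  1.49845581e+00,  1.41926382e-05,
        1.33100200e+00, -2.23418799e-01]), 'dq': array([-0.00066863,  0.00111362,  0.00091018, -0.0005213 , -0.00063717,
        0.00202093]), 'tau': array([-9.48488305e-04, -4.12273800e+01, -2.59738147e+01, -2.78808184e-04,
        4.39268129e-03, -2.09714938e-05]), 'eef_pos': array([228.10574663, 472.56355238, 230.72057269]), 'ee_rot': array([-2.94394446e-04,  2.23005520e-01,  9.74816955e-01, -5.96175146e-04]), 'force': array([-0.20263046,  0.40069708, -0.1145994 ]), 'wrist_torque': array([ 0.04430105, -0.01541562,  0.00468878]), 'grip_width': 1.004917204351724}
18.700000000000003
scene 485.1079344020553 485.1079344020553 256.49178474344006 195.5409356125406 ['fx', 'fy', 'cx', 'cy', 'view', 'shot']
[[0.7331, 0.6801, -0.0033, -294.326], [-0.5758, 0.6232, 0.5291, 303.2799], [0.3619, -0.386, 0.8485, -1502.8304], [0.0, 0.0, 0.0, 1.0]]
pin [([204, 249, 218, 271], 0.82), ([158, 296, 184, 318], 0.81), ([148, 230, 189, 258], 0.63), ([102, 201, 169, 229], 0.63)]
pin_rest [([192, 248, 225, 28
[... 435 characters left out ...]
8334214396754 251.16026078927294 202.2504467094648 ['fx', 'fy', 'cx', 'cy', 'view', 'shot']
[[-0.0149, -0.9999, -0.0075, -80.0385], [0.9885, -0.0158, 0.1502, -499.4598], [-0.1503, -0.0052, 0.9886, -1417.7022], [0.0, 0.0, 0.0, 1.0]]
pin [([362, 188, 372, 204], 0.57), ([318, 230, 351, 245], 0.56), ([315, 185, 333, 200], 0.45), ([131, 116, 174, 145], 0.15)]
pin_rest [([304, 179, 339, 210], 0.95)]
marker [([110, 119, 272, 219], 0.94)]
guard [([190, 144, 258, 207], 0.8)]
guard_handle [([197, 143, 256, 207], 0.8)]
latch_block [([131, 119, 173, 142], 0.82), ([317, 186, 336, 201], 0.34)]
carton [([300, 114, 334, 162], 0.8)]
oil_can [([371, 141, 401, 170], 0.57)]
wrench [([309, 264, 362, 293], 0.78)]
```

Run:
```python
import cv2
a=cv2.imread("pics/scene0.png")[90:380,90:440]; b=cv2.imread("pics/top0.png")[100:300,100:420]
cv2.imwrite("pics/a.png",cv2.resize(a,(720,597),interpolation=cv2.INTER_CUBIC));cv2.imwrite("pics/b.png",cv2.resize(b,(800,500),interpolation=cv2.INTER_CUBIC))
```

```text
(no output)
```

View pics/a.png

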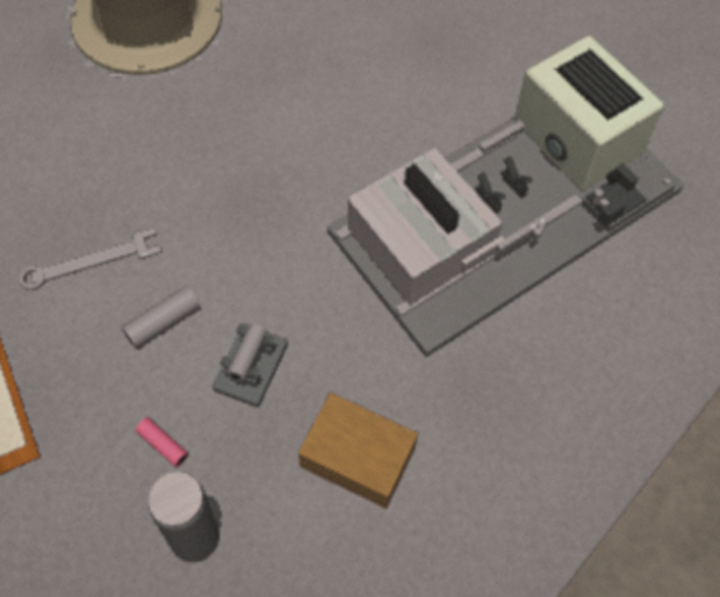

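View pics/b.png

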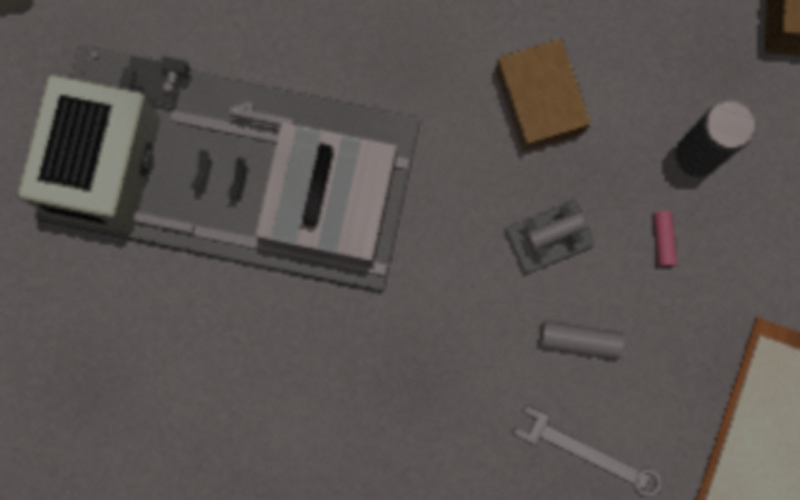

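The pictures show the pin in its rest (top crop ≈ (557,228)), a larger steel bar at (583,340) and a pink one at (665,240). The marker lies on the left: guard open, two V rests at (203,172) and (238,180), latch bracket at (170,80).

```bash
cat > h.py <<'E'
from rig import telemetry, eyes, ctrl, nets
import cv2, numpy as np
from scipy.optimize import least_squares
from scipy.spatial.transform import Rotation as R
def proj(p,P):
    P=np.atleast_2d(P); c=P@p["view"][:3,:3].T+p["view"][:3,3]
    return np.c_[p["cx"]+p["fx"]*c[:,0]/-c[:,2], p["cy"]+p["fy"]*-c[:,1]/-c[:,2]]
def unproj(p,u,v,z):
    V=p["view"]; d=V[:3,:3].T@np.array([(u-p["cx"])/p["fx"],-(v-p["cy"])/p["fy"],-1]); o=-V[:3,:3].T@V[:3,3]
    return o+d*(z-o[2])/d[2]
def fit(obs,x0):  # obs: list of (pic, local Nx3, pix Nx2)
    def w(q,L): 
        c,s=np.cos(q[2]),np.sin(q[2]); return np.c_[q[0]+c*L[:,0]-s*L[:,1],q[1]+s*L[:,0]+c*L[:,1],L[:,2]]
    f=lambda q:np.concatenate([(proj(p,w(q,np.array(L,float)))-px).ravel() for p,L,px in obs])
    r=least_squares(f,x0,loss='soft_l1',x_scale=[100,100,1]); return r.x,f(r.x).reshape(-1,2)
def T(): 
    s=telemetry.sense(); q=s["ee_rot"]; return s["eef_pos"],R.from_quat([q[1],q[2],q[3],q[0]]),s
def rel(pos,yaw):
    """row shift/turn units to reach pos with tool down, tool y (jaw) axis along world yaw (mod pi)"""
    p,r,s=T(); best=None
    for k in (0,np.pi):
        y=np.array([np.cos(yaw+k),np.sin(yaw+k),0]); z=np.array([0,0,-1.]); x=np.cross(y,z)
        w=(r.inv()*R.from_matrix(np.c_[x,y,z])).as_rotvec()
        if best is None or np.linalg.norm(w)<np.linalg.norm(best): best=w
    return np.round(r.inv().apply(np.array(pos)-p)/120,3), np.round(best/.5,3)
E
python3 - <<'E'
from h import *
p=eyes.capture("top"); q=eyes.capture("scene")
B=lambda a:100+np.array(a,float)/2.5
A=lambda a:90+np.array(a,float)*[350/720,290/597]
L=[(125,-215,20),(-90,-215,20),(-90,210,20),(125,210,20),(60,88,130),(-85,88,130),(-85,200,130),(60,200,130),(0,22,62),(0,-22,62)]
px=B([(420,117),(385,290),(40,225),(77,47),(145,95),(108,215),(20,195),(52,78),(203,172),(238,180)])
L2=[(125,-215,20),(-90,-215,20),(125,210,20),(60,88,130),(-85,88,130),(-85,200,130),(60,200,130)]
px2=A([(428,353),(330,232),(682,185),(598,130),(525,72),(588,38),(662,102)])
for o in ([(p,L,px)],[(q,L2,px2)],[(p,L,px),(q,L2,px2)]):
    x,r=fit(o,[450,0,0]); print(x,np.round(r,1).tolist())
pin=[unproj(p,*B(a),50) for a in((530,238),(582,218))]
print(pin); 
print([unproj(q,*A(a),50) for a in((240,372),(255,330))])
print(unproj(p,*B((318,187)),115))
E
```

```text
[ 5.92378326e+02  9.37505680e+01 -2.16395317e-01] [[0.8, -0.1], [0.5, 0.5], [-1.9, -1.8], [0.4, 0.9], [0.5, -0.3], [3.3, 2.0], [-1.1, 2.0], [-1.3, -1.2], [-0.7, -0.5], [0.1, -0.7]]
[ 5.96902435e+02  9.23473322e+01 -2.09892078e-01] [[0.2, 1.2], [-2.1, -1.4], [0.9, -0.5], [0.7, 7.4], [-1.7, -0.9], [-0.7, -2.8], [1.8, 0.6]]
[ 5.94280930e+02  9.36592379e+01 -2.14740584e-01] [[0.8, -0.8], [0.6, -0.2], [-1.8, -2.3], [0.3, 0.4], [0.5, -0.9], [3.4, 1.4], [-1.0, 1.4], [-1.3, -1.7], [-0.7, -1.1], [0.2, -1.4], [-0.8, -0.0], [-2.6, -2.6], [0.4, -1.0], [0.1, 6.7], [-2.0, -1.7], [-0.8, -3.4], [1.4, 0.1]]
[array([ 514.04329993, -263.94138891,   50.        ]), array([ 536.54986826, -324.90247456,   50.        ])]
[array([ 536.33076133, -317.82466506,   50.        ]), array([ 511.13577883, -268.99701747,   50.        ])]
[564.59559292 -22.71527278 115.        ]
```

>>> drive_tool(series="-1 -.935 0 0 0 0 1;-1 -.935 0 0 0 0 1;-1 -.935 0 0 0 0 1;-1 -.935 0 0 0 0 1")

```text
time_s: 1.5
eef_pos: [288.4, 316.6, 231.4]
ee_rot: [0.0, 0.224, 0.974, -0.0]
force: [-0.0, 1.0, 0.4]
grip_width: 1.001
```

>>> drive_tool(series="-1 -.935 0 0 0 0 1;-1 -.935 0 0 0 0 1;-1 -.935 0 0 0 0 1;-1 -.935 0 0 0 0 1")

```text
time_s: 1.9
eef_pos: [348.3, 160.2, 231.8]
ee_rot: [0.001, 0.226, 0.974, -0.0]
force: [0.4, -0.1, 0.8]
grip_width: 0.997
```

>>> drive_tool(series="-1 -.935 0 0 0 0 1;-1 -.935 0 0 0 0 1;-1 -.935 0 0 0 0 1;-1 -.935 0 0 0 0 1")

```text
time_s: 2.3
eef_pos: [407.5, 3.2, 232.1]
ee_rot: [0.001, 0.228, 0.974, -0.001]
force: [-0.3, 0.6, 0.0]
grip_width: 1.001
```

>>> drive_tool(series="-1 -.935 0 0 0 1 1;-1 -.935 0 0 0 1 1;-1 -.935 0 0 0 1 1;-1 -.935 0 0 0 1 1")

```text
time_s: 2.7
eef_pos: [465.9, -154.4, 232.1]
ee_rot: [0.001, 0.465, 0.885, -0.001]
force: [-0.2, 0.5, -0.1]
grip_width: 1.005
```

```bash
python3 -c "
from h import *
p,r,s=T(); print(s['time_s'],p,s['joints']); print(rel([525,-294,210],.353))"
```

```text
2.7 [ 465.8959764  -154.40448237  232.12261749] [-5.58658617e-01  2.35365766e-01  1.59756719e+00 -1.14488948e-03
  1.30575631e+00 -1.16111871e+00]
(array([-1.237, -0.254,  0.188]), array([0.001, 0.006, 0.5  ]))
```

>>> drive_tool(series="-1 -.254 .188 0 0 .5 1;-1 -.254 .188 0 0 .5 1;-1 -.254 .188 0 0 .5 1;-1 -.254 .188 0 0 .5 1")

```text
time_s: 3.1
eef_pos: [508.9, -273.5, 208.2]
ee_rot: [0.001, 0.573, 0.819, -0.001]
force: [0.6, 1.1, -0.1]
grip_width: 1.002
```

Run:
```python
from h import *
p,r,s=T(); print(s['time_s'],p,s['joints'])
w=eyes.capture("wrist"); cv2.imwrite("pics/w1.png",w["frame"][:,:,::-1])
np.save("w1.npy",{k:w[k] for k in("fx","fy","cx","cy","view")})
print(np.round(w["view"],4).tolist(),w["fx"],w["cx"],w["cy"])
for n in("pin","pin_rest"):print(n,[(np.round(d["rect"]).tolist(),d["confidence"]) for d in nets.spot_in(n,w)])
print(proj(w,[[525,-294,50]]))
```

```text
3.1 [ 508.86889118 -273.51135088  208.20611968] [-6.95400150e-01  4.45831153e-01  1.36874640e+00 -1.10110240e-03
  1.32562652e+00 -1.04479599e+00]
[[0.9398, 0.3416, 0.0008, -385.2713], [-0.3247, 0.8939, -0.309, 443.1777], [-0.1063, 0.2902, 0.9511, -224.677], [0.0, 0.0, 0.0, 1.0]] 286.38500350447646 262.8384819846454 190.1044253360103
pin [([256.0, 166.0, 280.0, 229.0], 0.72), ([203.0, 256.0, 255.0, 287.0], 0.65), ([136.0, 137.0, 192.0, 216.0], 0.59)]
pin_rest [([241.0, 148.0, 295.0, 217.0], 0.71)]
[[269.81212891 195.08821801]]
```

View pics/w1.png

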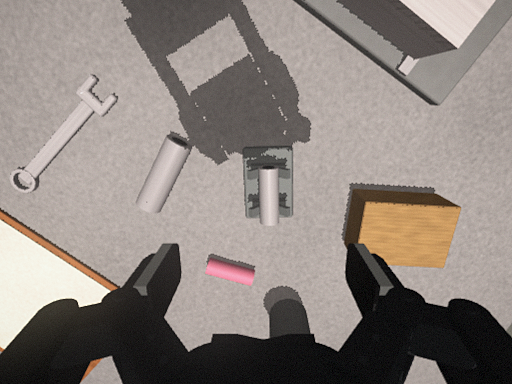

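The wrist view shows the pin in its rest from (267,167) to (269,226), nearly vertical in the image, with the larger bar at (163,175) and the pink one at (230,271).

Run:
```python
from h import *
w=np.load("w1.npy",allow_pickle=True).item(); f=cv2.imread("pics/w1.png")
g=cv2.cvtColor(f,cv2.COLOR_BGR2GRAY)
for v in range(162,234,5): print(v,g[v,250:292].tolist())
cam=-w["view"][:3,:3].T@w["view"][:3,3]; print(cam)
print(unproj(w,267,167,61),unproj(w,269,226,41), proj(w,[[525,-294,61]]))
```

```text
162 [80, 80, 75, 79, 74, 77, 75, 70, 75, 72, 75, 76, 74, 76, 72, 72, 74, 80, 71, 75, 76, 69, 72, 74, 72, 73, 75, 70, 74, 75, 72, 72, 73, 70, 74, 68, 139, 160, 153, 154, 154, 135]
167 [123, 76, 75, 81, 76, 76, 71, 71, 79, 85, 77, 82, 57, 36, 32, 35, 29, 33, 38, 34, 33, 27, 39, 35, 61, 74, 78, 83, 82, 64, 65, 71, 69, 76, 73, 100, 146, 155, 160, 156, 159, 134]
172 [114, 116, 115, 113, 113, 112, 114, 114, 94, 119, 143, 160, 173, 182, 190, 198, 203, 212, 227, 222, 213, 203, 197, 192, 188, 177, 165, 145, 116, 100, 110, 111, 107, 110, 110, 110, 112, 116, 115, 113, 133, 135]
177 [109, 114, 112, 111, 112, 112, 115, 125, 94, 111, 142, 155, 173, 182, 188, 197, 200, 211, 223, 222, 215, 204, 201, 198, 185, 178, 160, 146, 118, 117, 129, 121, 112, 107, 104, 106, 108, 109, 110, 112, 137, 136]
182 [146, 147, 150, 147, 150, 150, 156, 161, 98, 100, 139, 156, 174, 176, 189, 196, 201, 208, 222, 225, 213, 208, 198, 193, 186, 182, 166, 148, 117, 141, 150, 151, 150, 149, 151, 147, 153, 151, 155, 153, 153, 135]
187 [149, 148, 150, 151, 151, 150, 152, 160, 103, 103, 139, 159, 166, 178, 189, 198, 197, 209, 222
[... 1465 characters left out ...]
17, 210, 201, 199, 195, 184, 178, 155, 127, 161, 174, 174, 182, 182, 178, 175, 166, 170, 169, 173, 180, 176]
227 [180, 178, 174, 173, 176, 183, 180, 175, 182, 186, 183, 181, 176, 174, 169, 175, 179, 175, 174, 181, 173, 176, 183, 174, 173, 176, 177, 177, 172, 175, 178, 182, 180, 171, 171, 178, 172, 175, 180, 176, 173, 176]
232 [180, 185, 183, 173, 170, 168, 174, 176, 174, 175, 176, 178, 181, 178, 169, 171, 174, 175, 178, 178, 179, 173, 176, 174, 175, 173, 169, 169, 167, 171, 172, 178, 176, 174, 168, 173, 173, 177, 178, 172, 174, 169]
[ 482.1073947  -199.35401128  350.9282852 ]
[ 509.9474435  -262.65931509   61.        ] [ 538.89763361 -333.50228044   41.        ] [[270.05703898 198.42080875]]
```

Run:
```python
from h import *
w=np.load("w1.npy",allow_pickle=True).item(); f=cv2.imread("pics/w1.png")
g=cv2.cvtColor(f,cv2.COLOR_BGR2GRAY).astype(int)
print(g[160:175,268].tolist(),g[218:230,269].tolist())
a=unproj(w,268.7,169.5,61); b=unproj(w,269.4,224.5,61)
print(a,b,(a+b)/2,np.linalg.norm(a-b), np.arctan2(*(-(a-b)[[0]],(a-b)[1])))
a2=unproj(w,268.7,172,51); b2=unproj(w,269.4,222,51); print(a2,b2,np.arctan2(-(a2-b2)[0],(a2-b2)[1]))
```

```text
[75, 79, 71, 62, 65, 62, 35, 38, 44, 137, 215, 230, 227, 225, 222] [220, 215, 218, 214, 216, 215, 218, 206, 177, 181, 179, 175]
[ 512.53093933 -264.55558494   61.        ] [ 535.01584156 -322.98675967   61.        ] [ 523.77339044 -293.77117231   61.        ] 62.60809059536916 [0.36734339]
[ 514.54359482 -269.40338926   51.        ] [ 535.75225523 -324.32122041   51.        ] 0.36854391070889486
```

```bash
python3 -c "
from h import *
print(rel([523.8,-293.8,120],.367))"
```

```text
(array([-0.228,  0.048,  0.751]), array([ 0.002,  0.005, -0.028]))
```

>>> drive_tool(series="-.228 .048 .3 0 0 -.028 1;-.228 .048 .7 0 .004 -.028 .8;-.228 .048 .751 0 .004 -.028 .7;-.228 .048 .751 0 .004 -.028 .7")

```text
time_s: 3.65
eef_pos: [523.7, -292.8, 120.5]
ee_rot: [-0.0, 0.566, 0.825, 0.0]
force: [-0.5, -0.0, 0.9]
grip_width: 0.7
```

```bash
python3 -c "
from h import *
print(rel([523.8,-293.8,31],.367),T()[2]['grip_width'])
w=eyes.capture('wrist');print(proj(w,[[523.8-9.5,-293.8+24.8,61],[523.8+11.5,-293.8-29.9,61]]))
cv2.imwrite('pics/w2.png',w['frame'][:,:,::-1])"
```

```text
(array([-0.008, -0.002,  0.746]), array([ 0.001, -0.001,  0.002])) 0.6996960851873374
[[262.03903324 173.98876307]
 [262.06227732 245.67169057]]
```

View pics/w2.png

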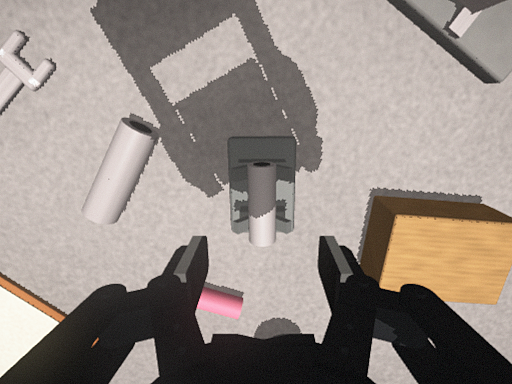

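Wrist view: pin at (262,166–246), centred between the fingers (mid ≈263). I descend and grip.

>>> drive_tool(series="-.008 -.002 .4 0 0 0 .7;-.008 -.002 .65 0 0 0 .7;-.008 -.002 .746 0 0 0 .7;-.008 -.002 .746 0 0 0 .7;-.008 -.002 .746 0 0 0 .4;-.008 -.002 .746 0 0 0 .1;-.008 -.002 .746 0 0 0 .1;-.008 -.002 .746 0 0 0 .1;-.008 -.002 .746 0 0 0 .1", newtons=40)

```text
time_s: 4.6
eef_pos: [524.1, -295.8, 34.6]
ee_rot: [0.002, 0.566, 0.825, -0.001]
force: [-9.5, -1.7, 9.7]
grip_width: 0.24
```

>>> drive_tool(series="0 0 -.2 0 0 0 .1;0 0 -.5 0 0 0 .1;0 0 -1 0 0 0 .1;0 0 -1 0 0 0 .1")

```text
time_s: 5.0
eef_pos: [525.7, -296.7, 161.4]
ee_rot: [0.007, 0.566, 0.825, -0.002]
force: [0.1, 0.4, -1.0]
grip_width: 0.244
```

Run:
```python
from h import *
w=eyes.capture('wrist');cv2.imwrite('pics/w3.png',w['frame'][:,:,::-1])
p,r,s=T();print(p,s['grip_width'],s['force'])
t=np.array([593,93.5]); y=np.array([.213,.977])
print(rel([593,93.5,200],-.215))
```

```text
[ 525.34933494 -296.46705153  160.11203748] 0.24060087708836556 [ 0.17228668  0.08779063 -0.10408139]
(array([ 2.824,  1.698, -0.359]), array([0.016, 0.021, 1.167]))
```

View pics/w3.png

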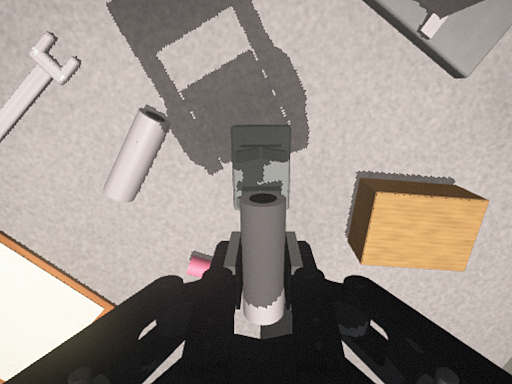

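Run:
```python
from h import *
f=cv2.imread("pics/w3.png"); g=cv2.cvtColor(f,cv2.COLOR_BGR2GRAY).astype(int)
print(g[186:214,263].tolist()); print(g[286:332,263].tolist())
for v in (206,210,215,225,290,310): print(v,g[v,232:296].tolist())
cv2.imwrite("pics/c3.png",cv2.resize(f[180:340,200:330],None,fx=3.6,fy=3.6,interpolation=cv2.INTER_CUBIC))
w=eyes.capture('wrist'); p,r,s=T()
for h in (14,16,18):
  for t in (0,2): 
    ax=r.apply([1,0,0]); c=p+r.apply([0,0,-h]); sg=-1 if ax[1]>0 else 1
    ax=-ax*sg if False else (ax if ax[1]>0 else -ax)
    c=c+ax*t; print(h,t,np.round(proj(w,[c+32*ax+[0,0,11],c-32*ax+[0,0,11],c+32*ax,c+32*ax-[0,0,11]]),1).tolist())
```

```text
[82, 63, 68, 64, 80, 94, 89, 64, 39, 44, 41, 40, 43, 38, 41, 36, 41, 70, 98, 94, 100, 122, 130, 127, 126, 129, 125, 126]
[122, 117, 122, 121, 118, 124, 121, 120, 122, 122, 121, 120, 123, 119, 123, 122, 122, 121, 122, 116, 104, 172, 237, 226, 226, 227, 224, 223, 227, 222, 228, 223, 227, 224, 225, 224, 225, 230, 221, 125, 45, 55, 53, 58, 55, 61]
206 [206, 179, 139, 144, 143, 128, 121, 110, 97, 93, 107, 110, 107, 114, 118, 114, 118, 123, 120, 118, 110, 110, 111, 105, 106, 100, 104, 102, 101, 103, 105, 100, 97, 101, 102, 108, 102, 109, 108, 111, 114, 113, 121, 120, 117, 117, 116, 108, 110, 106, 103, 102, 95, 94, 156, 151, 114, 171, 185, 190, 187, 193, 191, 194]
210 [194, 198, 201, 197, 194, 189, 181, 166, 111, 98, 103, 112, 111, 112, 116, 115, 114, 113, 120, 116, 125, 121, 122, 125, 126, 123, 125, 123, 126, 124, 125, 126, 124, 133, 121, 124, 125, 124, 124, 124, 122, 121, 124, 120, 114, 117, 113, 108, 108, 110, 101, 101, 94, 99, 187, 206, 198, 196, 190, 190, 189, 186, 183, 184]
215 [203, 208, 208, 204, 202, 207, 211, 217, 144, 91, 101, 102, 105, 110, 113, 115, 118, 117, 119, 122, 117, 123
[... 860 characters left out ...]
2, 216, 207, 199, 193, 193, 135, 121, 146, 156, 167, 180, 186, 192, 198, 201, 208, 208, 214, 214, 216, 221, 221, 222, 225, 223, 226, 225, 225, 224, 223, 224, 222, 221, 221, 219, 213, 210, 206, 200, 194, 189, 180, 174, 161, 150, 100, 63, 61, 68, 69, 72, 57, 65, 36, 19, 28, 27, 19]
14 0 [[261.2, 204.5], [261.5, 319.5], [261.2, 196.2], [261.2, 189.1]]
14 2 [[261.2, 200.3], [261.5, 316.4], [261.2, 192.3], [261.2, 185.4]]
16 0 [[261.2, 206.1], [261.5, 322.4], [261.2, 197.6], [261.2, 190.3]]
16 2 [[261.2, 201.9], [261.5, 319.2], [261.2, 193.7], [261.2, 186.6]]
18 0 [[261.2, 207.8], [261.5, 325.4], [261.2, 199.0], [261.2, 191.5]]
18 2 [[261.1, 203.5], [261.5, 322.2], [261.1, 195.0], [261.2, 187.8]]
```

View pics/c3.png

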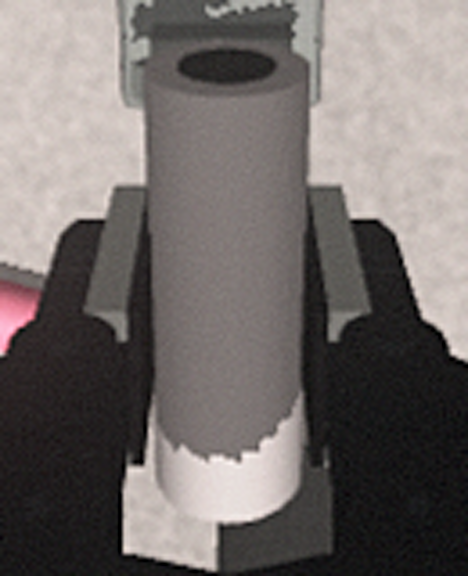

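Pin held level: ends at rows 206.7 and 325 give the axis 18 mm behind the TCP, and the middle about 0.4 mm toward +y. Moving over the guard to the cradle.

>>> drive_tool(series=".941 .566 -.25 0 0 0 .1;.941 .566 -.25 0 0 0 .1;.941 .566 -.25 0 0 0 .1")

```text
time_s: 5.4
eef_pos: [546.7, -163.1, 185.1]
ee_rot: [0.003, 0.565, 0.825, -0.001]
force: [-0.2, 0.3, -0.4]
grip_width: 0.245
```

>>> drive_tool(series=".941 .566 0 0 0 0 .1;.941 .566 0 0 0 0 .1;.941 .566 0 0 0 0 .1")

```text
time_s: 5.7
eef_pos: [568.6, -30.2, 182.7]
ee_rot: [0.001, 0.565, 0.825, -0.002]
force: [0.4, -0.4, -1.1]
grip_width: 0.242
```

>>> drive_tool(series=".941 .566 0 0 0 1 .1;.941 .566 0 0 0 1 .1;.941 .566 0 0 0 1 .1;.941 .566 0 0 0 1 .1")

```text
time_s: 6.1
eef_pos: [590.2, 104.3, 179.9]
ee_rot: [-0.0, 0.751, 0.66, -0.002]
force: [0.4, -0.7, -0.8]
grip_width: 0.241
```

Run:
```python
from h import *
p,r,s=T();print(s['time_s'],p,s['joints'])
print(rel([593,93.5,160],-.215))
```

```text
6.1 [590.1803199  104.32258263 179.87020475] [-0.0191031   0.51879126  1.33186691 -0.0029434   1.29407816  0.11117081]
(array([-0.086,  0.035,  0.166]), array([-0.005,  0.007,  0.171]))
```

>>> drive_tool(series="-.086 .035 .166 -.005 .007 .171 .1;-.086 .035 .166 -.005 .007 .171 .1;-.086 .035 .166 -.005 .007 .171 .1")

```text
time_s: 6.4
eef_pos: [592.4, 93.3, 159.0]
ee_rot: [-0.001, 0.778, 0.628, -0.001]
force: [0.1, -0.5, -0.6]
grip_width: 0.239
```

Run:
```python
from h import *
w=eyes.capture('wrist');cv2.imwrite('pics/w4.png',cv2.resize(w['frame'][:,:,::-1],(800,600),interpolation=cv2.INTER_CUBIC))
np.save("w4.npy",{k:w[k] for k in("fx","fy","cx","cy","view","frame")})
p,r,s=T();print(s['time_s'],p)
c,sn=np.cos(-.215),np.sin(-.215)
for n,P in dict(s1=(0,22,62),s2=(0,-22,62),h1=(60,88,130),h2=(-85,88,130),c1=(125,-215,20),c2=(-90,-215,20),rod=(-66,18,33)).items():
    print(n,np.round(proj(w,[[593+c*P[0]-sn*P[1],93.5+sn*P[0]+c*P[1],P[2]]])*[800/512,600/384]).tolist())
```

```text
6.45 [592.80540262  93.38473284 159.84222414]
s1 [[411.0, 261.0]]
s2 [[411.0, 335.0]]
h1 [[579.0, 125.0]]
h2 [[175.0, 125.0]]
c1 [[567.0, 538.0]]
c2 [[299.0, 538.0]]
rod [[304.0, 256.0]]
```

View pics/w4.png

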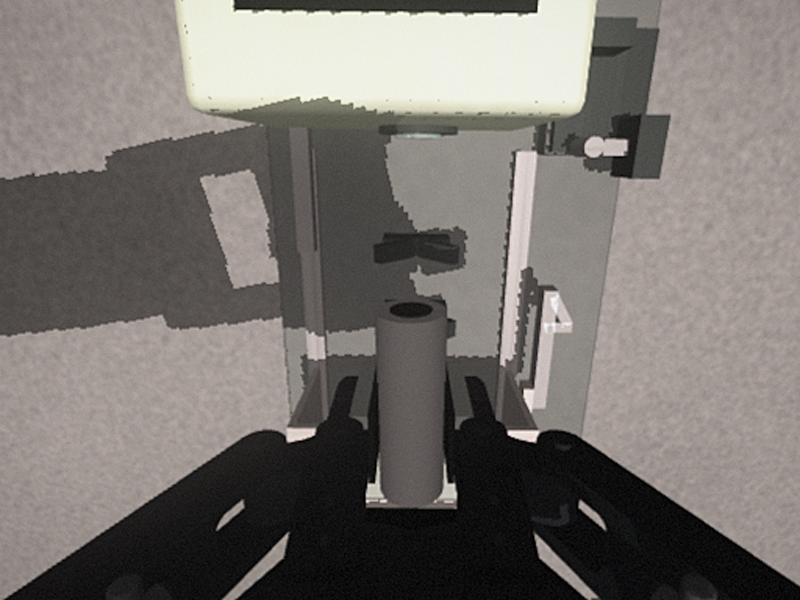

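The wrist view shows the far V support at u 374–462, the housing front edge at u 190–590 and the guard end corners at (287,430) and (538,430). Together these suggest a small lateral and yaw correction. One zoom for precise edges.

Run:
```python
from h import *
w=np.load("w4.npy",allow_pickle=True).item(); f=w["frame"][:,:,::-1]
cv2.imwrite("pics/c4.png",cv2.resize(cv2.convertScaleAbs(f[60:285,175:395],alpha=1.5),(782,800*1)[0:2] if 0 else (586,600),interpolation=cv2.INTER_CUBIC))
```

```text
(no output)
```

View pics/c4.png

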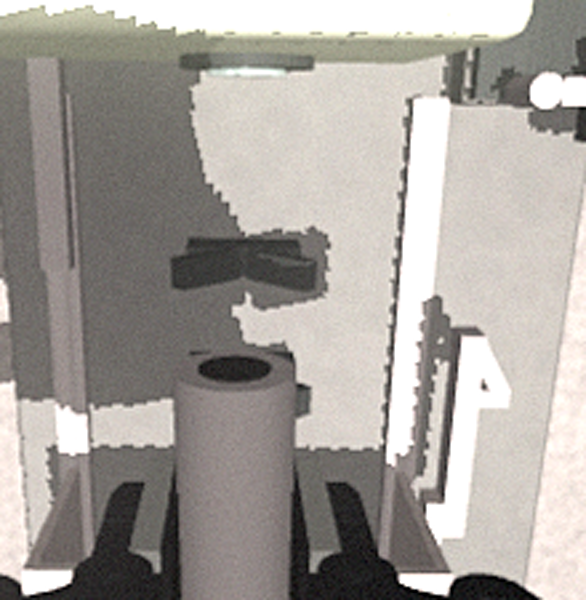

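```bash
cat > f4.py <<'E'
from h import *
w=np.load("w4.npy",allow_pickle=True).item()
def W(q,L):
    L=np.atleast_2d(np.array(L,float)); c,s=np.cos(q[2]),np.sin(q[2]); return np.c_[q[0]+c*L[:,0]-s*L[:,1],q[1]+s*L[:,0]+c*L[:,1],L[:,2]]
P=lambda q,*L:proj(w,W(q,L))
def uat(q,x,z,v):
    a=P(q,(x,-120,z),(x,150,z)); t=(v-a[0,1])/(a[1,1]-a[0,1]); return a[0,0]+t*(a[1,0]-a[0,0])
def res(q):
    s=P(q,(0,27,62),(0,17,62),(q[3],27,62),(q[3],-17,62),(q[3],-27,62),(-12.5,88,130),(0,-65,97))
    c=lambda u,v:np.array([175+u/2.6636,60+v/2.667])
    r=list((s[0]-c(244.5,258)))+list(s[1]-c(244.5,289))+[s[2,0]-c(317,0)[0]]+list(s[3]-c(309,385))+list(s[4]-c(309,414))
    r+=[s[5,0]-248.9,s[6,0]-264.0]
    r+=[uat(q,125,20,0)-422.4,uat(q,125,20,278)-374.4,uat(q,-90,20,217.6)-181.1,uat(q,-90,20,272)-186.2]
    return np.array(r)
r=least_squares(res,[593,93.5,-.215,25],loss='soft_l1',x_scale=[10,10,.1,5]); print(r.x,np.round(res(r.x),1))
E
python3 f4.py; python3 -c "
from h import *;p,r,s=T();print(r.as_matrix().round(4).tolist())"
```

```text
[ 5.96879001e+02  9.69998316e+01 -2.32160597e-01  2.23766803e+01] [ 0.7 -0.5  0.4 -0.6 -0.1  0.3  0.9 -0.2  0.4  0.3  1.5 -5.3 -1.4 -0.1
 -1. ]
[[0.2118, 0.9773, -0.001], [0.9773, -0.2118, 0.0003], [0.0001, -0.0011, -1.0]]
```

```bash
python3 -c "
from h import *
print(rel([595.9,96.7,60],-.226))"
```

```text
(array([0.032, 0.02 , 0.832]), array([-0.002, -0.   ,  0.025]))
```

>>> drive_tool(series=".032 .02 .3 -.002 0 .025 .1;.032 .02 .6 -.002 0 .025 .1;.032 .02 .8 -.002 0 .025 .1;.032 .02 .832 -.002 0 .025 .1;.032 .02 .832 -.002 0 .025 .1")

```text
time_s: 6.95
eef_pos: [596.2, 96.6, 60.7]
ee_rot: [0.0, 0.782, 0.623, 0.0]
force: [-0.5, -0.2, -1.2]
grip_width: 0.242
```

Run:
```python
from h import *
print(rel([595.9,96.7,42],-.226),T()[0])
w=eyes.capture('wrist');np.save("w5.npy",{k:w[k] for k in("fx","fy","cx","cy","view","frame")})
cv2.imwrite("pics/w5.png",cv2.resize(cv2.convertScaleAbs(w['frame'][50:340,150:370,::-1],alpha=1.8),(455,600),interpolation=cv2.INTER_CUBIC))
```

```text
(array([ 0.   , -0.003,  0.156]), array([ 0.001, -0.   ,  0.001])) [596.19043276  96.59257041  60.66970123]
```

View pics/w5.png

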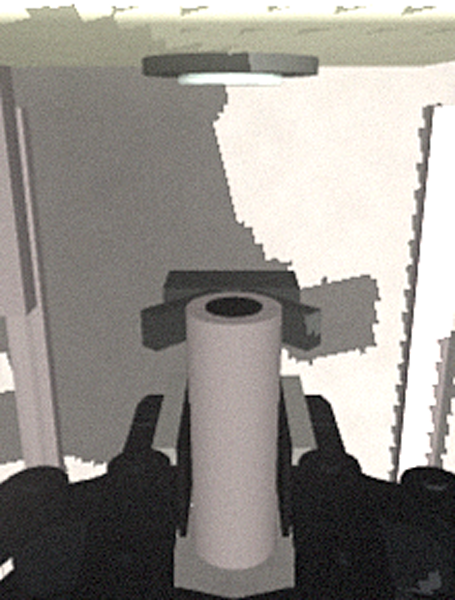

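Run:
```python
from h import *
w=np.load("w5.npy",allow_pickle=True).item(); p,r,s=T(); ax=-r.apply([1,0,0]); ax=ax if ax[1]>0 else -ax
k=2.069
for n,u,v,z in(("27",230.5,308,62),("17",230.5,349,62),("pinend top",233.5,324,60.7+18+11),("pin far top",233.5,568,60.7+18+11)):
    d=unproj(w,150+u/k,50+v/k,z)-p; print(n,round(d@ax,1),round(d@r.apply([0,1,0]),1))
```

```text
27 28.1 -0.9
17 16.8 -0.9
pinend top 34.5 -0.1
pin far top -27.6 -0.2
```

Run:
```python
from h import *
p,r,s=T(); ax=r.apply([1,0,0]); ax=ax if ax[1]>0 else -ax
V5=np.load("w5.npy",allow_pickle=True).item(); V4=np.load("w4.npy",allow_pickle=True).item()
w=eyes.capture("wrist")
for q in (V5,w):
    o=-q["view"][:3,:3].T@q["view"][:3,3]; print("cam in tool",r.inv().apply(o-p).round(2),(r.inv().as_matrix()@q["view"][:3,:3].T).round(4).tolist())
M=V4["view"]; o=-M[:3,:3].T@M[:3,3]
print("w4 cam-tcp world",(o-[592.8,93.4,159.84]).round(1),(-V5["view"][:3,:3].T@V5["view"][:3,3]-p).round(1))
for h in (12,14,16,18,20):
  c=p-h*np.array([0,0,-1.]); print(h,proj(V5,[c+32*ax+[0,0,11],c-32*ax+[0,0,11],c+32*ax-[0,0,11]])[:,1].round(1))
```

```text
cam in tool [ 7.8640e+01  2.0000e-02 -1.4193e+02] [[-0.001, 0.9516, 0.3072], [1.0, 0.0007, 0.0011], [0.0008, 0.3072, -0.9516]]
cam in tool [  78.7     0.28 -142.87] [[-0.0011, 0.9518, 0.3069], [1.0, 0.0013, -0.0006], [-0.0009, 0.3069, -0.9518]]
w4 cam-tcp world [ 16.9  76.8 142. ] [ 17.3  76.6 142. ]
12 [207.7 323.9 192.2]
14 [209.4 326.8 193.4]
16 [211.1 329.9 194.7]
18 [212.9 333.  196. ]
20 [214.7 336.2 197.3]
```

>>> drive_tool(series="-.009 -.006 .06 0 0 0 .1;-.009 -.006 .1 0 0 0 .1;-.009 -.006 .125 0 0 0 .1;-.009 -.006 .125 0 0 0 .1")

```text
time_s: 7.45
eef_pos: [595.8, 95.7, 46.5]
ee_rot: [0.001, 0.782, 0.623, 0.001]
force: [0.0, 1.2, -0.8]
grip_width: 0.236
```

>>> drive_tool(series="0 0 .008 0 0 0 .1;0 0 .012 0 0 0 .1")

```text
time_s: 7.65
eef_pos: [595.8, 95.7, 45.0]
ee_rot: [0.001, 0.782, 0.623, 0.001]
force: [-0.3, 0.2, -1.5]
grip_width: 0.241
```

>>> drive_tool(series="0 0 .008 0 0 0 .1;0 0 .012 0 0 0 .1")

```text
time_s: 7.85
eef_pos: [595.8, 95.7, 43.5]
ee_rot: [0.001, 0.782, 0.623, 0.001]
force: [-0.2, 0.1, -1.1]
grip_width: 0.243
```

>>> drive_tool(series="0 0 .008 0 0 0 .1;0 0 .012 0 0 0 .1")

```text
time_s: 8.05
eef_pos: [595.9, 95.8, 43.1]
ee_rot: [0.001, 0.782, 0.623, 0.001]
force: [-5.6, -0.8, 12.4]
grip_width: 0.241
```

>>> drive_tool(series="0 0 0 0 0 0 .3;0 0 0 0 0 0 .35;0 0 0 0 0 0 .5;0 0 0 0 0 0 .6;0 0 0 0 0 0 .6")

```text
time_s: 8.55
eef_pos: [595.9, 95.7, 43.0]
ee_rot: [0.001, 0.782, 0.623, 0.001]
force: [0.5, -0.4, 0.4]
grip_width: 0.598
```

>>> drive_tool(series="0 0 -.2 0 0 0 .6;0 0 -.5 0 0 0 .6;0 0 -.9 0 0 0 .6;0 0 -1 0 0 0 .6;0 0 -1 0 0 0 .6;0 0 -1 0 0 0 .6")

```text
time_s: 9.15
eef_pos: [594.9, 95.7, 161.5]
ee_rot: [0.0, 0.782, 0.623, 0.0]
force: [0.0, -0.2, -0.5]
grip_width: 0.602
```

Run:
```python
from h import *
p,r,s=T();print(s['time_s'],p,s['dq'].round(3))
w=eyes.capture('wrist');np.save("w6.npy",{k:w[k] for k in("fx","fy","cx","cy","view","frame")})
cv2.imwrite("pics/w6.png",cv2.resize(cv2.convertScaleAbs(w['frame'][90:290,140:400,::-1],alpha=1.6),(780,600),interpolation=cv2.INTER_CUBIC))
```

```text
9.15 [594.94499034  95.74137088 161.45051673] [0.    0.018 0.014 0.001 0.001 0.   ]
```

View pics/w6.png

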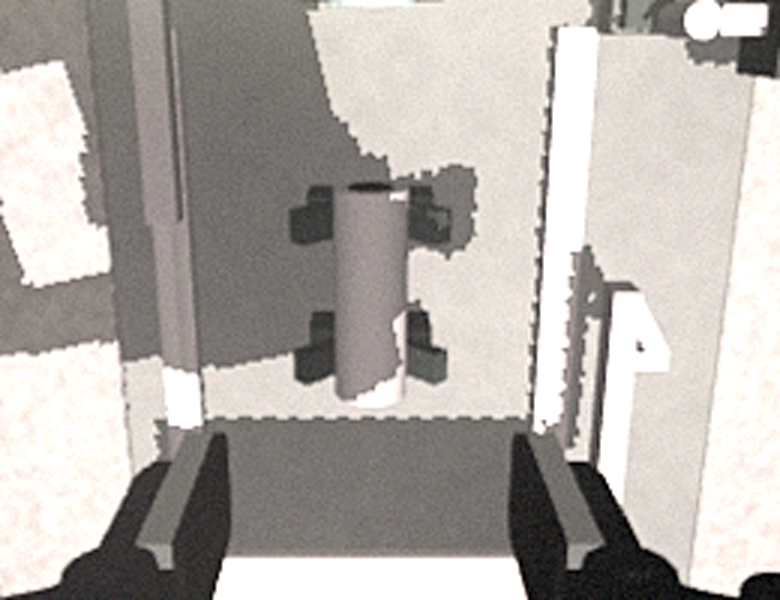

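The pin lies in both V rests: ends at rows ≈191 and 406, supports at rows 205–241 and 347–382. Checking centring and finding the handle.

Run:
```python
from h import *
w=np.load("w6.npy",allow_pickle=True).item(); y=np.array([.2241,.9746]); x=np.array([.9746,-.2241]);k=3
f=lambda u,v,z:(lambda d:(round(d@x,1),round(d@y,1)))(unproj(w,140+u/k,90+v/k,z)[:2]-[596.5,96.5])
for n,a in dict(e1=(371,191,69),e2=(371,406,69),s27=(370,207,62),s17=(370,242,62),sm17=(370,346,62),sm27=(370,382,62),axA=(371,220,60),axB=(371,370,60),tA=(370,220,62),tB=(371,365,62)).items(): print(n,f(*a))
p=eyes.capture("top"); print(nets.spot_in("guard_handle",p)[:1])
# handle dark fin: darkest blob within guard area
t=p["frame"]; g=cv2.cvtColor(t,cv2.COLOR_RGB2GRAY)
cv2.imwrite("pics/t2.png",cv2.resize(t[130:220,120:280,::-1],(800,450),interpolation=cv2.INTER_CUBIC))
```

```text
e1 (np.float64(-0.2), np.float64(33.6))
e2 (np.float64(-0.2), np.float64(-31.5))
s27 (np.float64(-0.4), np.float64(27.6))
s17 (np.float64(-0.4), np.float64(17.3))
sm17 (np.float64(-0.4), np.float64(-14.9))
sm27 (np.float64(-0.4), np.float64(-26.7))
axA (np.float64(-0.1), np.float64(23.4))
axB (np.float64(-0.1), np.float64(-23.6))
tA (np.float64(-0.4), np.float64(23.8))
tB (np.float64(-0.1), np.float64(-21.1))
[{'rect': [197.1, 138.9, 258.4, 210.0], 'confidence': 0.67}]
```

View pics/t2.png

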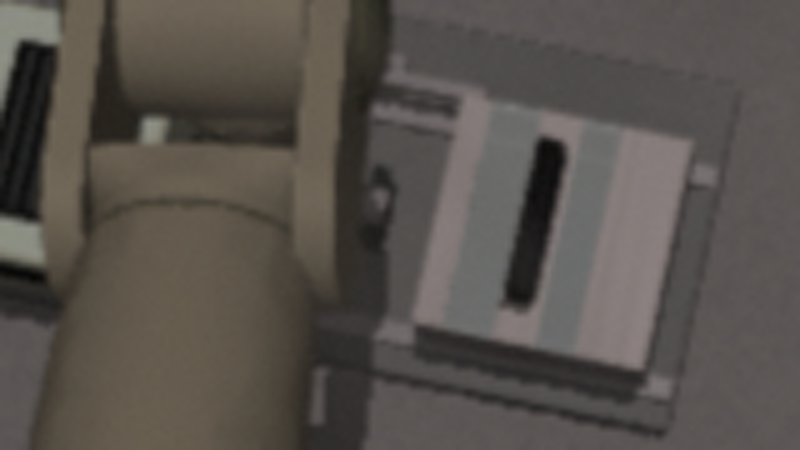

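Run:
```python
from h import *
p=eyes.capture("top"); y=np.array([.2241,.9746]); x=np.array([.9746,-.2241])
f=lambda u,v,z:unproj(p,120+u/5,130+v/5,z)
m=np.array([596,96.3])
for n,a in dict(finR=(553,141,133),finL=(520,306,120),c=(534,222,128),g1=(478,93,97),g2=(413,325,97),g3=(691,137,97),g4=(645,368,97)).items():
    d=f(*a)[:2]; print(n,d.round(1),((d-m)@x).round(1),((d-m)@y).round(1))
```

```text
finR [607.3 -33.4] 40.1 -123.9
finL [517.6 -13.8] -51.7 -124.9
c [563.  -22.3] -5.6 -123.0
g1 [644.8  10.6] 66.8 -72.6
g2 [511.8  47.6] -71.1 -66.3
g3 [ 617.1 -109.9] 66.8 -196.2
g4 [485.4 -82. ] -67.8 -198.5
```

```bash
python3 -c "
from h import *
print(rel([560.6,-57.7,165],-.228))"
```

```text
(array([-1.311,  0.006, -0.029]), array([-0.   , -0.   ,  0.005]))
```

>>> drive_tool(series="-.3 0 -.03 0 0 .005 .3;-.7 .002 -.03 0 0 .005 0;-1 .005 -.03 0 0 .005 0;-1 .005 -.03 0 0 .005 0")

```text
time_s: 9.75
eef_pos: [568.0, -24.9, 164.4]
ee_rot: [-0.0, 0.784, 0.62, -0.001]
force: [-0.3, 0.5, -0.8]
grip_width: -0.001
```

>>> drive_tool(series="-.31 .001 0 0 0 0 0;-.31 .001 0 0 0 0 0;-.31 .001 .25 0 0 0 0;-.31 .001 .45 0 0 0 0;-.31 .001 .48 0 0 0 0;-.31 .001 .48 0 0 0 0")

```text
time_s: 10.35
eef_pos: [559.5, -60.5, 106.5]
ee_rot: [-0.001, 0.784, 0.621, -0.001]
force: [-0.0, 0.4, -0.5]
grip_width: 0.001
```

Run:
```python
from h import *
p,r,s=T();print(s['time_s'],p,s['force'],s['grip_width'],rel([560.6,-57.7,106],-.23))
w=eyes.capture('wrist');cv2.imwrite("pics/w7.png",w['frame'][:,:,::-1])
```

```text
10.35 [559.49357264 -60.45539764 106.53893378] [-0.04777272  0.35646414 -0.45269783] 0.0008485454999789373 (array([0.024, 0.004, 0.004]), array([-0.005,  0.001, -0.003]))
```

View pics/w7.png

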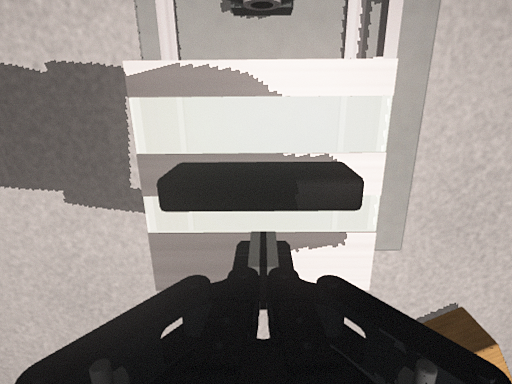

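Fin at (160–362, 163–210), centred on u 261, and the closed fingers stand behind it at u 263. That was my last view. Pushing starts now.

>>> drive_tool(series=".03 .002 0 0 0 0 0;.06 .002 0 0 0 0 0;.09 .002 0 0 0 0 0;.11 .002 0 0 0 0 0;.13 .002 0 0 0 0 0;.15 .002 0 0 0 0 0;.17 .002 0 0 0 0 0;.19 .002 0 0 0 0 0")

```text
time_s: 11.2
eef_pos: [565.4, -38.7, 107.4]
ee_rot: [0.0, 0.784, 0.621, -0.001]
force: [-0.3, -1.6, 0.8]
grip_width: 0.003
```

>>> drive_tool(series=".03 0 0 0 0 0 0;.07 0 0 0 0 0 0;.11 0 0 0 0 0 0;.15 0 0 0 0 0 0;.19 0 0 0 0 0 0;.23 0 0 0 0 0 0;.27 0 0 0 0 0 0;.31 0 0 0 0 0 0;.35 0 0 0 0 0 0;.39 0 0 0 0 0 0;.42 0 0 0 0 0 0;.44 0 0 0 0 0 0")

```text
time_s: 12.4
eef_pos: [577.6, 13.1, 107.4]
ee_rot: [0.0, 0.784, 0.621, -0.001]
force: [-1.8, -1.4, 0.5]
grip_width: -0.004
```

>>> drive_tool(series=".02 0 0 0 0 0 0;.04 0 0 0 0 0 0;.06 0 0 0 0 0 0;.08 0 0 0 0 0 0;.1 0 0 0 0 0 0")

```text
time_s: 12.9
eef_pos: [580.4, 25.0, 107.3]
ee_rot: [-0.0, 0.784, 0.621, -0.001]
force: [-1.7, -1.3, 0.8]
grip_width: -0.003
```

>>> drive_tool(series=".02 0 0 0 0 0 0;.04 0 0 0 0 0 0;.06 0 0 0 0 0 0")

```text
time_s: 13.2
eef_pos: [582.1, 32.2, 107.3]
ee_rot: [-0.0, 0.784, 0.621, -0.001]
force: [-2.6, -0.7, 1.1]
grip_width: -0.001
```

>>> drive_tool(series=".02 0 0 0 0 0 0;.04 0 0 0 0 0 0;.06 0 0 0 0 0 0")

```text
time_s: 13.5
eef_pos: [583.7, 39.0, 107.3]
ee_rot: [0.0, 0.784, 0.621, -0.001]
force: [-2.6, -7.4, 2.2]
grip_width: 0.0
```

>>> drive_tool(series=".02 0 0 0 0 0 0;.04 0 0 0 0 0 0")

```text
time_s: 13.7
eef_pos: [584.5, 42.8, 107.3]
ee_rot: [0.001, 0.784, 0.621, -0.002]
force: [-4.8, -8.0, 1.6]
grip_width: -0.001
```

>>> drive_tool(series=".02 0 0 0 0 0 0;.035 0 0 0 0 0 0")

```text
time_s: 13.9
eef_pos: [585.2, 45.7, 107.4]
ee_rot: [0.001, 0.784, 0.621, -0.003]
force: [-5.2, -9.0, 2.6]
grip_width: 0.005
```

>>> drive_tool(series=".02 0 0 0 0 0 0;.035 0 0 0 0 0 0")

```text
time_s: 14.1
eef_pos: [585.8, 48.5, 107.4]
ee_rot: [0.002, 0.784, 0.621, -0.005]
force: [-4.6, -9.4, 2.1]
grip_width: 0.002
```

>>> drive_tool(series=".015 0 0 0 0 0 0;.025 0 0 0 0 0 0")

```text
time_s: 14.3
eef_pos: [586.2, 50.3, 107.4]
ee_rot: [0.002, 0.784, 0.621, -0.006]
force: [-4.3, -8.6, 2.8]
grip_width: -0.002
```

>>> drive_tool(series=".015 0 0 0 0 0 0;.025 0 0 0 0 0 0")

```text
time_s: 14.5
eef_pos: [586.7, 52.5, 107.4]
ee_rot: [0.002, 0.784, 0.621, -0.007]
force: [-3.3, -5.6, 2.3]
grip_width: -0.0
```

>>> drive_tool(series=".015 0 0 0 0 0 0;.025 0 0 0 0 0 0")

```text
time_s: 14.7
eef_pos: [587.2, 54.7, 107.4]
ee_rot: [0.003, 0.784, 0.62, -0.007]
force: [-3.8, -6.0, 1.8]
grip_width: 0.001
```

>>> drive_tool(series=".012 0 0 0 0 0 0;.02 0 0 0 0 0 0")

```text
time_s: 14.9
eef_pos: [587.6, 56.4, 107.5]
ee_rot: [0.003, 0.784, 0.62, -0.008]
force: [-2.7, -5.2, 1.0]
grip_width: -0.001
```

>>> drive_tool(series=".012 0 0 0 0 0 0;.02 0 0 0 0 0 0")

```text
time_s: 15.1
eef_pos: [588.0, 58.5, 107.5]
ee_rot: [0.003, 0.784, 0.62, -0.008]
force: [-2.6, -2.6, 1.6]
grip_width: -0.0
```

>>> drive_tool(series=".01 0 0 0 0 0 0;.015 0 0 0 0 0 0")

```text
time_s: 15.3
eef_pos: [588.7, 60.7, 107.5]
ee_rot: [0.003, 0.784, 0.62, -0.008]
force: [0.0, -0.0, -0.1]
grip_width: -0.0
```

>>> drive_tool(series=".01 0 0 0 0 0 0;.015 0 0 0 0 0 0")

```text
time_s: 15.5
eef_pos: [589.1, 62.0, 107.5]
ee_rot: [0.004, 0.784, 0.62, -0.008]
force: [-2.2, -5.7, 0.9]
grip_width: 0.001
```

The push fell to 0 (the click) and is rising again. Pressing a little further, to about 14 N.

>>> drive_tool(series=".006 0 0 0 0 0 0;.006 0 0 0 0 0 0")

```text
time_s: 15.7
eef_pos: [589.2, 62.2, 107.5]
ee_rot: [0.004, 0.784, 0.62, -0.009]
force: [-2.5, -4.0, 0.6]
grip_width: 0.002
```

>>> drive_tool(series=".006 0 0 0 0 0 0;.006 0 0 0 0 0 0")

```text
time_s: 15.9
eef_pos: [589.2, 62.3, 107.5]
ee_rot: [0.004, 0.784, 0.62, -0.009]
force: [-2.4, -5.4, 2.0]
grip_width: 0.005
```

>>> drive_tool(series=".011 0 0 0 0 0 0;.011 0 0 0 0 0 0")

```text
time_s: 16.1
eef_pos: [589.3, 63.0, 107.5]
ee_rot: [0.004, 0.784, 0.62, -0.01]
force: [-2.0, -6.1, 1.4]
grip_width: 0.0
```

>>> drive_tool(series=".013 0 0 0 0 0 0;.013 0 0 0 0 0 0")

```text
time_s: 16.3
eef_pos: [589.5, 63.7, 107.5]
ee_rot: [0.005, 0.784, 0.62, -0.011]
force: [-3.1, -6.0, 0.7]
grip_width: 0.0
```

Force holds at 6 N while still moving, so the drop was probably a slip, not the click. I continue in small steps.

>>> drive_tool(series=".013 0 0 0 0 0 0;.016 0 0 0 0 0 0")

```text
time_s: 16.5
eef_pos: [589.6, 64.1, 107.5]
ee_rot: [0.005, 0.784, 0.62, -0.012]
force: [-4.3, -11.4, 2.6]
grip_width: 0.0
```

>>> drive_tool(series=".013 0 0 0 0 0 0;.016 0 0 0 0 0 0")

```text
time_s: 16.7
eef_pos: [589.6, 64.3, 107.6]
ee_rot: [0.006, 0.784, 0.62, -0.014]
force: [-6.1, -12.4, 2.6]
grip_width: -0.001
```

>>> drive_tool(series=".018 0 0 0 0 0 0;.018 0 0 0 0 0 0")

```text
time_s: 16.9
eef_pos: [589.6, 64.5, 107.6]
ee_rot: [0.007, 0.784, 0.62, -0.016]
force: [-5.7, -12.0, 2.9]
grip_width: -0.004
```

>>> drive_tool(series=".02 0 0 0 0 0 0;.022 0 0 0 0 0 0")

```text
time_s: 17.1
eef_pos: [589.7, 64.7, 107.7]
ee_rot: [0.008, 0.784, 0.62, -0.018]
force: [-7.6, -14.9, 2.9]
grip_width: -0.001
```

16 N with hardly any movement: against the stop, under 20 N. Backing off and checking.

>>> drive_tool(series="-.02 0 0 0 0 0 0;-.06 0 0 0 0 0 0;-.15 0 0 0 0 0 0;-.15 0 -.2 0 0 0 0;-.15 0 -.6 0 0 0 0;-.15 0 -.8 0 0 0 0;-.15 0 -.8 0 0 0 0;-.15 0 -.8 0 0 0 0")

```text
time_s: 17.9
eef_pos: [587.1, 50.4, 203.9]
ee_rot: [0.008, 0.784, 0.62, -0.018]
force: [-0.1, 1.3, -0.1]
grip_width: 0.0
```

Run:
```python
from h import *
p,r,s=T();print(s['time_s'],p,s['force'])
y=np.array([.2241,.9746]);m=np.array([596.2,96.5])
w=eyes.capture('wrist'); g=cv2.cvtColor(w["frame"],cv2.COLOR_RGB2GRAY)
cv2.imwrite("pics/w8.png",w["frame"][:,:,::-1])
for gy in(-40,-33,-25,-12,-8,-4,0,8):
    c=m+y*gy; print(gy,proj(w,[[*(c-8*y),133],[*(c+8*y),133]]).round(0).tolist())
# black fin rows at its middle columns
for u in(235,263,290): print(u,[v for v in range(40,300) if g[v,u]<55])
q=eyes.capture("scene"); print([(np.round(d["rect"]).tolist(),round(d["confidence"],2)) for d in nets.spot_in("guard",q)[:2]])
```

```text
17.9 [587.09953184  50.39830642 203.94559165] [-0.08338257  1.25689976 -0.12168061]
-40 [[261.0, 200.0], [261.0, 181.0]]
-33 [[261.0, 192.0], [261.0, 172.0]]
-25 [[261.0, 182.0], [261.0, 162.0]]
-12 [[261.0, 166.0], [261.0, 145.0]]
-8 [[261.0, 161.0], [261.0, 139.0]]
-4 [[261.0, 155.0], [261.0, 134.0]]
0 [[261.0, 150.0], [261.0, 128.0]]
8 [[261.0, 139.0], [261.0, 117.0]]
235 [144, 146, 148, 149, 151, 152, 153, 155, 156, 157, 158, 159, 160, 161, 162, 163, 165, 166, 167, 168, 169, 257, 258, 259, 260, 261, 262, 263, 264, 265, 266, 267, 268, 269, 270, 271, 272, 273, 274, 275, 276, 277, 278, 279, 280, 281, 282, 283, 284, 285, 286, 287, 288, 289, 290, 291, 292, 293, 294, 295, 296, 297, 298, 299]
263 [145, 149, 153, 156, 158, 159, 162, 164, 165, 166, 167, 168, 169, 232, 233, 235, 236, 237, 238, 239, 240, 241, 242, 243, 244, 245, 246, 247, 248, 249, 250, 251, 252, 253, 254, 255, 256, 257, 258, 259, 260, 261, 262, 263, 264, 265, 266, 267, 268, 269, 270, 271, 272, 273, 274, 275, 276, 277, 278, 279, 280, 281, 282, 283, 284, 285, 286, 287, 288, 289, 290, 291, 292, 293, 294, 295, 296, 297, 298, 299]
290 [143, 144, 165, 169, 252, 253, 254, 255, 256, 257, 258, 259, 260, 261, 262, 263, 264, 265, 266, 267, 268, 269, 270, 271, 272, 273, 274, 275, 276, 277, 278, 279, 280, 281, 282, 283, 284, 285, 286, 287, 288, 289, 290, 291, 292, 293, 294, 295, 296, 297, 298, 299]
[([291.0, 150.0, 386.0, 213.0], 0.71), ([372.0, 166.0, 420.0, 201.0], 0.65)]
```

The fin's rows 148–169 put the guard at y ≈ −14 mm, held with no contact (uncaught it would be below −33). One recheck after a pause, then I hand in.

>>> drive_tool(series="0 0 -.2 0 0 0 0;0 0 -.2 0 0 0 0;0 0 -.2 0 0 0 0;0 0 -.2 0 0 0 0;0 0 -.2 0 0 0 0;0 0 -.2 0 0 0 0;0 0 -.2 0 0 0 0;0 0 -.2 0 0 0 0")

```text
time_s: 18.85
eef_pos: [587.2, 51.3, 226.7]
ee_rot: [0.007, 0.784, 0.62, -0.019]
force: [0.3, 0.6, 0.3]
grip_width: 0.001
```

Run:
```python
from h import *
y=np.array([.2241,.9746]);m=np.array([596.2,96.5])
w=eyes.capture('wrist'); g=cv2.cvtColor(w["frame"],cv2.COLOR_RGB2GRAY)
for gy in(-33,-14): print(gy,proj(w,[[*(m+y*(gy-8)),133],[*(m+y*(gy+8)),133]])[:,1].round(0))
v=[v for v in range(40,225) if g[v,235]<55]; print(v[0],v[-1])
if proj(w,[[*(m+y*-30),133]])[0,1]>v[-1]: ctrl.finish_job(); print("done")
```

```text
-33 [183. 165.]
-14 [162. 143.]
140 163
the job is handed in; nothing more can be done
done
```

The pin is in the cradle, the guard is shut and latched, and the job was handed in at about 19 s. No verdict was reported.

- **Pin:** I took the smaller steel pin from its rest and lowered it into the cradle until it touched, then released it. The wrist picture showed it in both V rests, with its middle within about 0.3 mm of midway between them.
- **Guard:** I pushed it shut by the handle. The push peaked at about 10 N, eased to 6 N, then rose to about 16 N (total reading about 17 N) with almost no movement. That is above the 14 N that shows it has caught and below the 20 N limit. I did not measure the 15 N limit on roller and stop separately; the push also carried the guard's friction and return spring.
- **Hold:** After I backed off, the guard stayed at y ≈ −14 mm in two pictures about 1 s apart. Uncaught it would have sprung back below −33 mm.

**Checks that disagreed:**
- An early drop to 0 N, about 4 mm before the stop, turned out to be a slip rather than the click. I did not catch the click itself in a reading, so the latching rests on the later force rise and the guard staying shut.
- The first estimate of how the pin sat in the grip (18 mm behind the fingertips) was wrong because the arm was still settling. Contact in the cradle gave about 15 mm.
- The top and wrist cameras differed by about 3 to 4 mm on the marker's position. I used the wrist camera.

I did not view the pin again after the guard closed over it, and I did not recheck the carton, can and wrench. The arm never went near them.

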